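Set up the flavour rack at the candy-floss counter

ROBOT

A 6-joint arm with a two-finger parallel gripper is mounted at the origin on the work surface. World frame = base frame: x ahead of the robot, y to its left, z up, the work surface at z = 0. Lengths are in m, angles in rad, forces in N, time in s.
With the tool pointing down it reaches from about 0.25 to 0.8 m from the base axis. Payload 3.9 kg.
Tool frame: the origin (TCP) lies midway between the tips of the shut fingers; the grasp point (between the pads) lies 19 mm behind it (ctrl.hold_point_z is the distance from the TCP to the grasp point, in m); z points along the fingers, x is the direction in which the jaws open and shut, and the axes are right-handed (so a half turn about z gives the same grasp; the last joint's range is limited). The gripper opens to 85 mm and grips with 20 to 120 N. Pads are 22 mm wide; open, the fingers measure 114 mm over their backs; the gripper's body (76 mm by 85 mm) begins 54 mm behind the grasp point. The pads swing forward as they close: fully open they stand 13 mm farther back than shut.
Start: joints at [1.202, 0.26, -0.138, 1.173, 0, 1.571], TCP at [0.189, 0.49, 0.231] pointing down, gripper open.
Joint ranges: [-2.78, 2.78], [-0.83, 1.72], [-1.28, 1.37], [-1.9, 2.12], [-1.57, 1.48], [-3.14, 3.14]. Speed limits (rad/s): [2.57, 2.57, 3.14, 3.14, 3.14, 3.14].

INTERFACE

Orientations are given as [roll, pitch, yaw] about the fixed x, y, z axes, in that order (R = Rz(yaw) Ry(pitch) Rx(roll)).
In Python, from plant import ctrl gives the robot as it stands. The module is installed in compiled form; this text tells all that it offers.
- The arm moves only by the tool arm_command, never from a script. Its argument "increments" is a list of rows, each a list of 2 entries, a list of its own where there are three numbers: the shift along the tool's x, y, z in mm, then the turn about the tool's z in degrees. In form: [[[dx, dy, dz], turn], ...]. A call has 1 to 8 rows; each row shifts and turns the pose as measured when the row begins, along the tool's axes as they then stand; what a row does not reach is not made up. A row lasts 1/10 s, in which the tool goes at most 50 mm and 8.59 degrees, less where a joint would pass 70% of its speed; a pose out of reach is approached as far as the arm can. A call is refused whole if a number of a shift passes 50 or a number of a turn 8.59, either way. A call with a gripper value outside its range is refused whole. "claw" is the finger opening in mm, from 0 to 85.4, set as the call begins (left out, the last holds). The fingers move at their own pace and stop on an object; "newtons" is the grip in N (left out, the last holds). Time passes only in rows, so rows that do not move let the fingers close. It gives the time, the measured TCP pose, the force and the opening at its end, in the units of the state.
- ctrl.observe(): the state, without advancing time (a new reading comes with each control period).
- ctrl.get_image(name): name is "scene" or "top" or "wrist"; returns a dict with "pixels" (420x560x3 uint8, blue, green, red), "fx", "fy", "cx", "cy" (pixels), "eye" and "attitude" of the camera in the world. Camera axes: x right, y up, looking along -z (the intrinsics and any distortion apply to the point x, -y, -z); pixel columns grow to the right and rows downward; lengths in m; the calibration is good to about 2 mm. A picture is of the moment at which its call begins. There is no depth.
- ctrl.sign_off(): hands the job in, once; it reports no verdict.
The state is a dict: "time_s": time; "joint_pos": joint angles; "joint_velocities": joint speeds; "joint_efforts": joint torques, N m; "position": TCP position; "tcp_rot": TCP orientation; "force": force on the tool from outside, world axes, zero at the start; "moment": the same for the moment, N m; "finger_gap": opening from 0.0 (shut) to 1.0 (fully open).
Only numpy, scipy, OpenCV 4.12 (cv2) and the standard library are available. Lean on these libraries where they do the work, as an engineer would, in place of code of your own. Each camera call takes 0.05 s, during which the arm holds its last target.

TASK

Set up the steel flavour rack for today's candy floss. Lime is off the menu: take the lime-green jar out of the rack and stand it in the grey crate; then stand the pink jar in the rack's end compartment nearest the pan of wooden sticks, the blue jar in the end compartment nearest the crate and the white jar between them in the middle, and stand the orange measuring cup upright on the middle of the white jar's lid. Set each thing down rather than letting it drop, keep all of them upright, leave the steel shaker where it stands, and let go of everything at the end.

Things in the scene. Friction and masses are not known exactly. Their poses are not given: they have to be found in the camera images.
- jar_lime: Jar with lime-green lid and pale green sugar: closed straight cylinder 60 mm in diameter, 95 mm high (lid the top 19 mm, flat on top), about 220 g. It starts upright in the middle compartment of the rack. Origin at the centre of its underside, z up along the jar.
- jar_pink: Jar with pink lid and pink sugar, same shape, size and origin as the lime jar (60 mm diameter, 95 mm high). Starts upright on the counter between rack and robot.
- jar_white: Jar with white lid and white sugar, same shape, size and origin (60 mm diameter, 95 mm high). Starts upright on the counter between rack and robot.
- jar_blue: Jar with blue lid and blue sugar, same shape, size and origin (60 mm diameter, 95 mm high). Starts upright on the counter between rack and robot.
- cup: Orange plastic measuring cup, open at the top: 44 mm in diameter at the foot, 50 mm at the rim, 45 mm high, walls 2.5 mm, about 40 g. Starts upright on the counter in the row of jars. Origin at the centre of its underside, z up.
- shaker: Steel shaker with perforated domed lid, 62 mm in diameter, 105 mm high, standing in the row of jars on the counter; not part of the job, to be left standing. Origin at the centre of its underside.
- rack: Stainless-steel jar rack, fixed: open box 96 (x) by 280 (y) by 35 mm high, 4 mm walls and floor, two partitions making three compartments 88 mm square inside with round black mats. Origin: centre of its underside; compartment centres at y = -92, 0, +92 mm, floor at z = 4 mm. Carrying loops stand out 18 mm at both ends. Its y axis runs roughly to the robot's left.
- stick_pan: Aluminium pan full of wooden sticks, fixed, 332 mm (x, away from the robot) by 122 mm (y) and 45 mm high. It stands beyond one end of the rack, left or right. Origin at the centre of its underside.
- crate: Grey plastic crate, empty and open at the top, fixed, 178 mm (x) by 158 mm (y) over its rim, 50 mm high, inside 160 by 140 mm, floor at z = 5 mm. It stands beyond the other end of the rack from the stick pan. Origin at the centre of its underside.
Mind the look-alikes: they are no part of the job. Of the things shaped like the crate, the grey one is meant.

How it is judged:
At the end, for the whole second after the job is handed in: Lime jar stands on the crate's floor; pink (stick-pan end), white (middle) and blue (crate end) stand on the floor of their rack compartments, within 17 mm of its centre; the cup stands on the white lid, within 15 mm of its middle; all upright within 0.1 rad, at rest (x of jar_lime in the frame of crate between -0.055 and 0.055 m and y of jar_lime in the frame of crate between -0.045 and 0.045 m and z of jar_lime in the frame of crate between 0.001 and 0.009 m and x of jar_white in the frame of rack between -0.017 and 0.017 m and y of jar_white in the frame of rack between -0.017 and 0.017 m and z of jar_pink in the frame of rack between 0 and 0.008 m and z of jar_white in the frame of rack between 0 and 0.008 m and z of jar_blue in the frame of rack between 0 and 0.008 m and ((y of stick_pan in the frame of rack above 0 m and x of jar_pink in the frame of rack between -0.017 and 0.017 m and y of jar_pink in the frame of rack between 0.075 and 0.109 m and x of jar_blue in the frame of rack between -0.017 and 0.017 m and y of jar_blue in the frame of rack between -0.109 and -0.075 m) or (y of stick_pan in the frame of rack below 0 m and x of jar_pink in the frame of rack between -0.017 and 0.017 m and y of jar_pink in the frame of rack between -0.109 and -0.075 m and x of jar_blue in the frame of rack between -0.017 and 0.017 m and y of jar_blue in the frame of rack between 0.075 and 0.109 m)) and horizontal distance between cup and jar_white below 0.015 m and z of cup in the frame of jar_white between 0.091 and 0.099 m and angle between each of jar_lime, jar_pink, jar_white, jar_blue, cup's own z axis and vertical below 0.1 rad and linear speed of each of jar_lime, jar_pink, jar_white, jar_blue, cup below 0.02 m/s); the robot touches nothing.
It fails at once if a jar or the cup is knocked over or tipped by more than 0.6 rad (angle between any of jar_lime, jar_pink, jar_white, jar_blue, cup's own z axis and vertical above 0.6 rad).
It fails at once if a jar or the cup is let fall: unheld, it moves faster than 0.8 m/s (a drop of about 35 mm) ((linear speed of jar_lime above 0.8 m/s and contact force between the fingers and jar_lime below 0.1 N) or (linear speed of jar_pink above 0.8 m/s and contact force between the fingers and jar_pink below 0.1 N) or (linear speed of jar_white above 0.8 m/s and contact force between the fingers and jar_white below 0.1 N) or (linear speed of jar_blue above 0.8 m/s and contact force between the fingers and jar_blue below 0.1 N) or (linear speed of cup above 0.8 m/s and contact force between the fingers and cup below 0.1 N)).
It fails at once if the steel shaker is shifted by more than 30 mm or knocked over (distance of shaker from where it was at the start of the episode above 0.03 m or angle between shaker's own z axis and vertical above 0.4 rad).
It also fails if it takes over 144 s, if anything falls off the work surface, if the arm or the gripper's body presses on something with over 40 N, if the wrist force passes 120 N, or if a joint passes its speed limit or range.

## Working session

There is one attempt and no reset: what is moved stays moved. The work goes in short steps, Python scripts to look and compute and a tool call to move; the robot and the scene stay as the last step left them, time stands still between calls to the robot, and variables do not carry over. Pictures are saved under pics/ and viewed, and the job is handed in when it is done.

Besides the shell and the picture viewer there is one more tool, called after "Call:" as name(argument=value, ...), one argument or row to a line, values as JSON. arm_command: Moves the arm, as the interface text tells. Its arguments: {"type":"object","properties":{"increments":{"type":"array"},"claw":{"type":"number"},"newtons":{"type":"number"}},"required":["increments"]}

```bash
mkdir -p pics; python3 - <<'E'
from plant import ctrl
import cv2
print(ctrl.observe())
for n in ("scene","top","wrist"):
    d=ctrl.get_image(n); cv2.imwrite(f"pics/{n}0.png",d["pixels"])
    print(n,{k:v for k,v in d.items() if k!="pixels"})
E
```

```text
{'time_s': 0.0, 'joint_pos': array([ 1.20203354e+00,  2.60654823e-01, -1.39379574e-01,  1.17266623e+00,
       -2.80667202e-05,  1.57080487e+00]), 'joint_velocities': array([-9.45826163e-05,  1.71197771e-03,  5.33123052e-04, -1.20907617e-04,
        1.02531902e-03,  4.56835562e-04]), 'joint_efforts': array([-3.39640021e-03, -4.05671704e+01,  2.53924888e+01,  1.84613827e-02,
       -1.09499586e-04, -8.25307779e-06]), 'position': array([0.18900876, 0.48907687, 0.23047621]), 'tcp_rot': array([3.14156457e+00, 1.90430396e-03, 1.20202500e+00]), 'force': array([-0.14242446,  0.03555061, -0.23363506]), 'moment': array([-0.03698509, -0.00378948,  0.00606032]), 'finger_gap': 1.0023133741903192}
scene {'fx': 441.61018707476876, 'fy': 441.61018707476876, 'cx': 280.4179715378617, 'cy': 213.71089368192253, 'eye': array([ 0.93983901, -0.55767708,  1.0487447 ]), 'attitude': array([ 0.70017761, -0.01158401,  0.66036407])}
top {'fx': 462.5401431795954, 'fy': 462.5401431795954, 'cx': 283.807478890198, 'cy': 211.51861373902713, 'eye': array([0.31405623, 0.14051994, 1.28750773]), 'attitude': array([ 0.10450658, -0.02444069, -1.54698246])}
wrist {'fx': 339.3296649324247, 'fy': 339.3296649324247, 'cx': 280.42297399227414, 'cy': 204.4645042124552, 'eye': array([0.12562637, 0.51404433, 0.37412577]), 'attitude': array([-0.27141602,  0.00268625,  1.20152272])}
```

View pics/scene0.png

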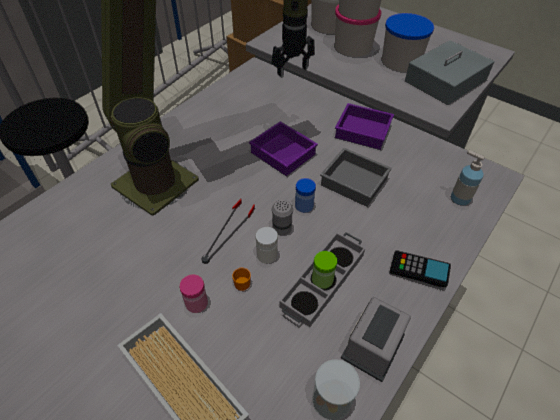

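View pics/top0.png

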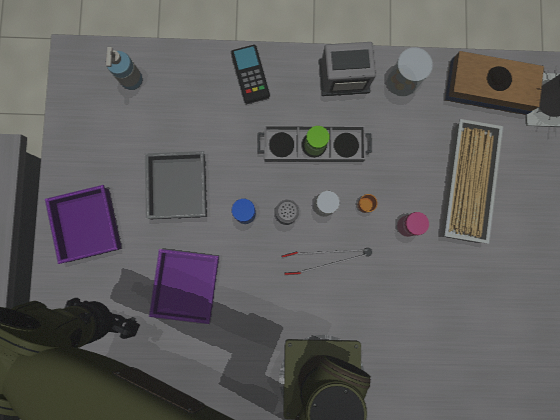

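View pics/wrist0.png

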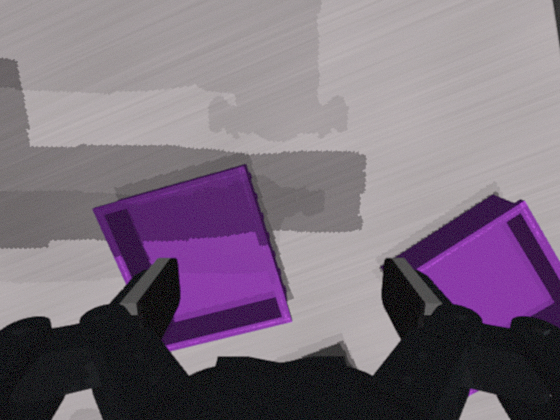

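The grey crate is at top-view pixel (176,185). The two purple crates, at (83,224) and (184,286), are look-alikes. The stick pan is at (473,182), so it lies on the −y side: pink goes to the −y end and blue to the +y end. Lids: lime (317,137), blue (243,210), white (327,202), pink (416,223). The cup is at (367,203) and the shaker at (287,211).

```bash
cat > h.py <<'E'
from plant import ctrl
import cv2, numpy as np
from scipy.spatial.transform import Rotation as Ro
def ray(d,u,v):
    R=Ro.from_euler('xyz',d['attitude']).as_matrix()
    c=np.array([(u-d['cx'])/d['fx'],-(v-d['cy'])/d['fy'],-1.])
    return np.array(d['eye']),R@c
def plane(d,u,v,z):
    e,r=ray(d,u,v); return e+r*(z-e[2])/r[2]
def tri(d1,p1,d2,p2):
    e1,r1=ray(d1,*p1);e2,r2=ray(d2,*p2)
    s=np.linalg.lstsq(np.c_[r1,-r2],e2-e1,rcond=None)[0]
    a=e1+r1*s[0];b=e2+r2*s[1]
    return (a+b)/2,np.linalg.norm(a-b)
H={'lime':((38,130,60),(65,255,255)),'pink':((155,110,60),(175,255,255)),'blue':((105,140,60),(125,255,255)),'orange':((6,150,60),(20,255,255))}
def blobs(d,name,amin=60):
    m=cv2.inRange(cv2.cvtColor(d['pixels'],cv2.COLOR_BGR2HSV),*map(np.array,H[name]))
    cs,_=cv2.findContours(m,cv2.RETR_EXTERNAL,cv2.CHAIN_APPROX_NONE)
    return [c for c in cs if cv2.contourArea(c)>amin]
E
python3 - <<'E'
from h import *
d=ctrl.get_image('top'); s=ctrl.get_image('scene')
for n in H:
    for c in blobs(d,n):
        (u,v),(a,b),t=cv2.fitEllipse(c); print(n,round(u),round(v),round(a,1),round(b,1),plane(d,u,v,.045 if n=='orange' else .095).round(4), 'diam', round(a/d['fx']*1.19,4))
img=d['pixels']
cv2.imwrite('pics/cropA.png',cv2.resize(img[95:240,220:380],None,fx=5,fy=5,interpolation=cv2.INTER_CUBIC)[:600])
cv2.imwrite('pics/cropB.png',cv2.resize(img[140:230,130:260],None,fx=6,fy=6,interpolation=cv2.INTER_CUBIC))
E
```

```text
lime 317 137 21.6 21.7 [0.6414 0.0301 0.095 ] diam 0.0555
pink 417 223 21.7 22.4 [ 0.419  -0.2327  0.095 ] diam 0.0558
blue 243 210 21.7 22.3 [0.4415 0.2203 0.095 ] diam 0.0559
orange 367 204 13.2 17.4 [ 0.4721 -0.1126  0.045 ] diam 0.034
```

View pics/cropA.png

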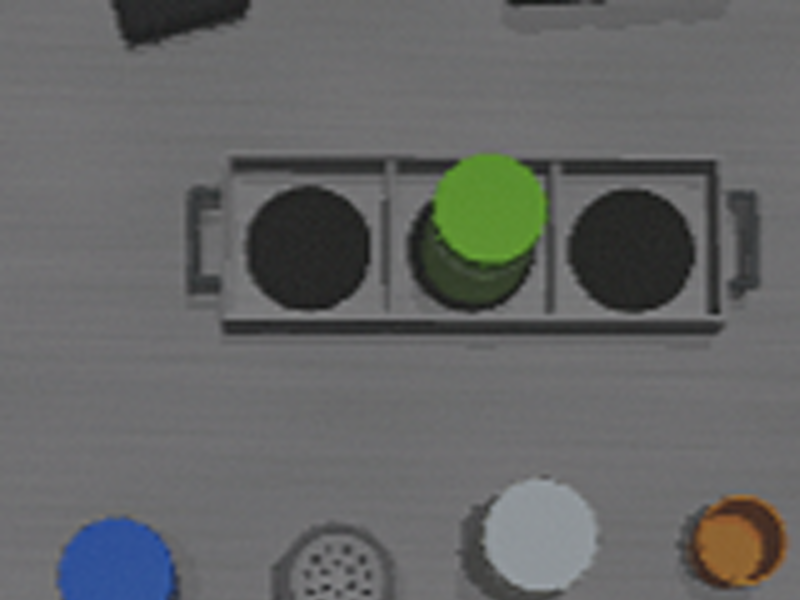

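View pics/cropB.png

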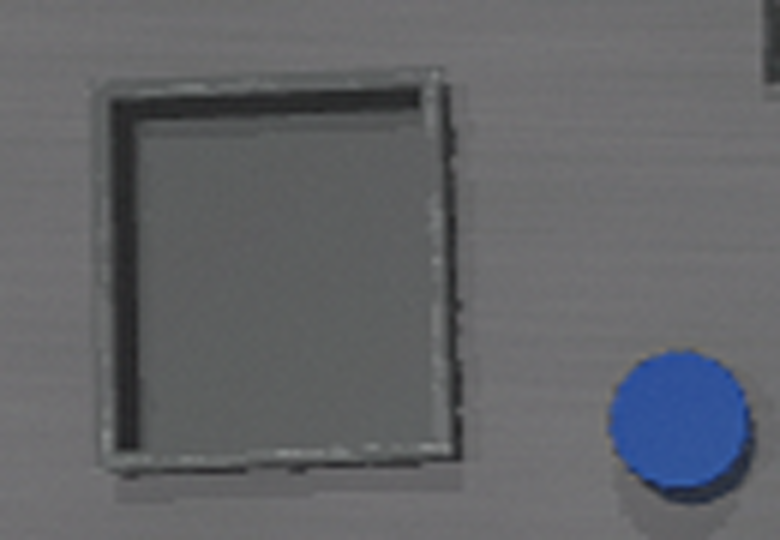

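```bash
python3 - <<'E'
from h import *
d=ctrl.get_image('top'); s=ctrl.get_image('scene')
g=cv2.cvtColor(d['pixels'],cv2.COLOR_BGR2GRAY)
hsv=cv2.cvtColor(d['pixels'],cv2.COLOR_BGR2HSV)
for x0,x1 in((265,298),(330,361)):
    m=(g[128:160,x0:x1]<50).astype(np.uint8)
    n,l,st,ce=cv2.connectedComponentsWithStats(m); i=1+st[1:,4].argmax()
    u,v=ce[i]+[x0,128]; print('mat',u,v,st[i],plane(d,u,v,.005).round(4))
m=(g[185:220,310:345]>130).astype(np.uint8)
n,l,st,ce=cv2.connectedComponentsWithStats(m); i=1+st[1:,4].argmax();u,v=ce[i]+[310,185]
print('white',u,v,st[i],plane(d,u,v,.095).round(4))
m=cv2.inRange(hsv[190:216,352:384],(3,90,30),(25,255,255))
n,l,st,ce=cv2.connectedComponentsWithStats(m); i=1+st[1:,4].argmax()
c=cv2.findContours((l==i).astype(np.uint8),0,1)[0][0]
(u,v),r=cv2.minEnclosingCircle(c);u+=352;v+=190; print('cup',u,v,r,plane(d,u,v,.045).round(4))
P=[plane(d,(x+.5)/6-.5+130,(y+.5)/6-.5+140,.05) for x,y in((97,85),(440,70),(458,462),(105,470))]
P=np.array(P)[:,:2]; print('crate',P.round(3).tolist(),P.mean(0),np.linalg.norm(np.diff(P,axis=0),axis=1))
u,v=(334+.5)/5-.5+220,(578+.5)/5-.5+95; print('shaker',plane(d,u,v,.1))
# scene cross-check
for n in H:
    for c in blobs(s,n,40):
        (u,v),(a,b),t=cv2.fitEllipse(c); print('scene',n,u,v,a,b,t)
cv2.imwrite('pics/sc.png',cv2.resize(s['pixels'][160:320,170:380],None,fx=3.7,fy=3.7,interpolation=cv2.INTER_CUBIC))
E
```

```text
mat 281.3974358974359 144.39529914529913 [  5   4  24  25 468] [0.6402 0.1238 0.005 ]
mat 345.9442060085837 144.63090128755366 [  4   5  25  24 466] [ 0.645  -0.0596  0.005 ]
white 327.6503856041131 201.54498714652956 [  7   6  22  22 389] [0.469  0.0008 0.095 ]
cup 367.22514629364014 202.8274850845337 9.716474533081055 [ 0.4748 -0.113   0.045 ]
crate [[0.592, 0.491], [0.603, 0.337], [0.425, 0.322], [0.418, 0.478]] [0.50962118 0.40674358] [0.15417037 0.17856775 0.15633636]
shaker [0.44290634 0.10785015 0.1       ]
scene lime 322.3287353515625 279.515625 14.394042015075684 21.115209579467773 94.13298034667969
scene lime 325.1781005859375 261.4322814941406 21.57817268371582 22.63896369934082 108.99488067626953
scene pink 196.49179077148438 302.80035400390625 16.854900360107422 20.061519622802734 76.88513946533203
scene pink 191.5438995361328 286.2219543457031 23.005430221557617 24.232969284057617 59.056480407714844
scene pink 357.86932373046875 10.377418518066406 25.981225967407227 43.82415008544922 94.07620239257812
scene blue 305.29998779296875 186.9786834716797 17.002582550048828 19.30034065246582 89.39598846435547
scene blue 409.6429748535156 25.90772247314453 25.247539520263672 47.157684326171875 98.22974395751953
scene orange 241.2520751953125 278.35931396484375 17.177331924438477 22.322675704956055 174.67613220214844
```

View pics/sc.png

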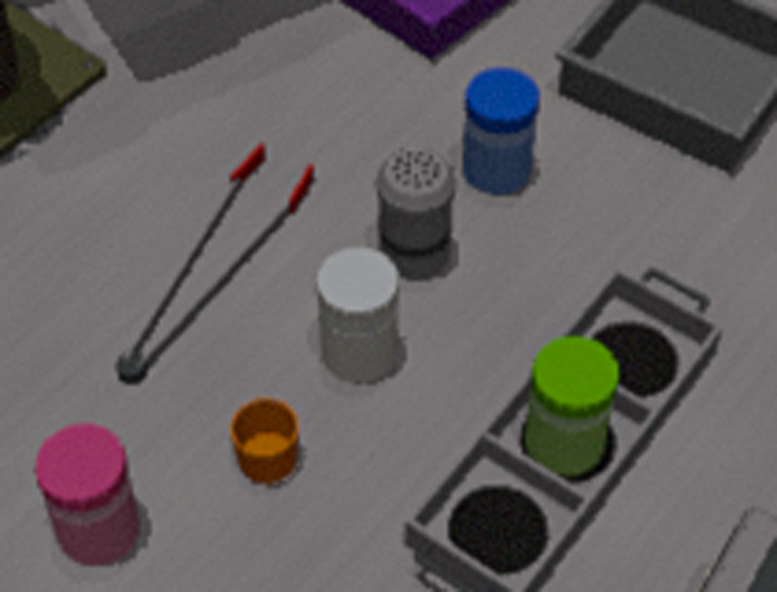

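Rack centre is about (0.643, 0.032) with yaw about 0.026. Mat spacing measures 183 mm against 184 expected, and the lime jar agrees with the centre. Crate centre is about (0.510, 0.407). I turn the tool first so that the jaws lie along world x.

Call:
arm_command(
  increments=[
    [[0,0,0],8.5],
    [[0,0,0],8.5],
    [[0,0,0],8.5],
    [[0,0,0],8.5],
    [[0,0,0],8.5],
    [[0,0,0],8.5],
    [[0,0,0],8.5],
    [[0,0,0],8.5],
  ],
  claw=85,
  newtons=40,
)

```text
time_s: 1.15
position: [0.1891, 0.4892, 0.2307]
tcp_rot: [3.14, 0.0, -0.003]
force: [0.1, -0.3, -0.9]
finger_gap: 0.995
```

Call:
arm_command(
  increments=[
    [[30,45,0],0],
    [[35,45,0],0],
    [[35,45,0],0],
    [[35,45,0],0],
    [[35,45,0],0],
    [[35,45,0],0],
    [[35,45,0],0],
    [[35,45,0],0],
  ],
)

```text
time_s: 1.95
position: [0.4343, 0.1709, 0.2306]
tcp_rot: [-3.137, -0.004, 0.009]
force: [1.6, 1.6, -0.1]
finger_gap: 0.993
```

Call:
arm_command(
  increments=[
    [[40,25,0],0],
    [[40,25,0],0],
    [[40,20,0],0],
    [[35,20,0],0],
    [[0,0,0],0],
  ],
)

```text
time_s: 2.45
position: [0.5985, 0.0711, 0.2306]
tcp_rot: [-3.137, -0.007, -0.0]
force: [-1.1, 0.5, -0.1]
finger_gap: 0.996
```

Call:
arm_command(
  increments=[
    [[35,35,0],0],
    [[8,6,0],0],
    [[0,0,0],0],
    [[0,0,0],0],
  ],
)

```text
time_s: 2.85
position: [0.637, 0.0325, 0.2285]
tcp_rot: [-3.136, -0.001, -0.001]
force: [-0.2, -0.3, 0.4]
finger_gap: 0.991
```

```bash
python3 - <<'E'
from h import *
o=ctrl.observe(); print(o['position'],o['tcp_rot'],o['joint_pos'])
w=ctrl.get_image('wrist'); cv2.imwrite('pics/w1.png',w['pixels'])
for c in blobs(w,'lime'):
    (u,v),(a,b),t=cv2.fitEllipse(c); print(u,v,a,b,plane(w,u,v,.099))
E
```

```text
[0.63701551 0.03254769 0.22852336] [-3.13596479e+00 -9.45062974e-04 -1.15579431e-03] [0.04824958 0.45821112 0.15580691 1.26717027 0.00557432 1.62020245]
286.81634521484375 194.51007080078125 69.90335083007812 72.61638641357422 [0.64211877 0.03366489 0.099     ]
```

View pics/w1.png

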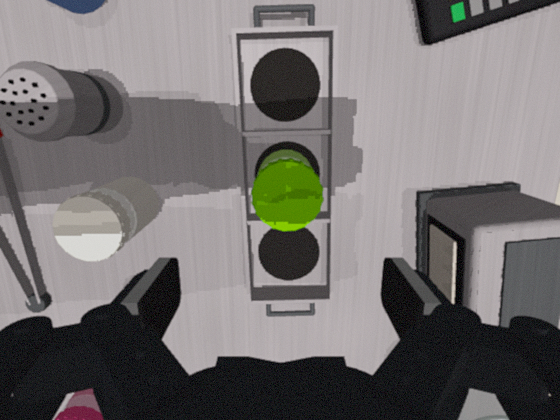

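Call:
arm_command(
  increments=[
    [[5,0,40],0],
    [[0,0,45],0],
    [[0,0,40],0],
    [[0,0,25],0],
    [[0,0,8],0],
    [[0,0,0],0],
    [[0,0,0],0],
  ],
)

```text
time_s: 3.6
position: [0.6396, 0.0415, 0.0729]
tcp_rot: [-3.134, -0.009, 0.009]
force: [0.1, 0.1, 0.5]
finger_gap: 0.997
```

Call:
arm_command(
  increments=[
    [[2,8,6],0],
    [[0,0,5],0],
    [[0,0,0],0],
    [[0,0,0],0],
  ],
)

```text
time_s: 4.0
position: [0.6458, 0.0331, 0.0664]
tcp_rot: [-3.134, -0.018, 0.009]
force: [-0.4, -0.3, -0.4]
finger_gap: 0.997
```

Call:
arm_command(
  increments=[
    [[-3,1,5],0],
    [[0,0,3],0],
    [[0,0,0],0],
  ],
)

```text
time_s: 4.3
position: [0.6433, 0.0319, 0.0584]
tcp_rot: [-3.134, -0.019, 0.008]
force: [-0.6, 0.1, 0.6]
finger_gap: 0.993
```

Call:
arm_command(
  increments=[
    [[0,0,0],0],
    [[0,0,0],0],
    [[0,0,0],0],
    [[0,0,0],0],
    [[0,0,0],0],
    [[0,0,0],0],
  ],
  claw=40,
  newtons=50,
)

```text
time_s: 4.9
position: [0.6432, 0.032, 0.0585]
tcp_rot: [-3.134, -0.019, 0.009]
force: [0.5, -0.6, 0.6]
finger_gap: 0.692
```

Call:
arm_command(
  increments=[
    [[0,0,-10],0],
    [[0,0,-25],0],
    [[0,0,-30],0],
    [[0,0,-30],0],
    [[0,0,-30],0],
    [[0,0,-15],0],
    [[0,0,0],0],
    [[0,0,0],0],
  ],
)

```text
time_s: 5.7
position: [0.6379, 0.0308, 0.2044]
tcp_rot: [-3.133, -0.014, 0.009]
force: [0.1, -0.1, -2.0]
finger_gap: 0.689
```

Call:
arm_command(
  increments=[
    [[-5,-20,0],0],
    [[-11,-33,0],0],
    [[-11,-33,0],0],
    [[-11,-33,0],0],
    [[-11,-33,0],0],
    [[-11,-33,0],0],
    [[-11,-33,0],0],
    [[0,-10,0],0],
  ],
)

```text
time_s: 6.5
position: [0.5571, 0.2618, 0.1924]
tcp_rot: [-3.14, 0.005, 0.002]
force: [-0.2, -0.2, -0.1]
finger_gap: 0.692
```

Call:
arm_command(
  increments=[
    [[-12,-30,0],0],
    [[-12,-33,0],0],
    [[-12,-33,0],0],
    [[-11,-33,0],0],
    [[-5,-20,0],0],
    [[0,0,0],0],
    [[0,0,0],0],
  ],
)

```text
time_s: 7.2
position: [0.5004, 0.4123, 0.182]
tcp_rot: [3.131, 0.016, 0.002]
force: [-0.2, -0.3, -1.6]
finger_gap: 0.692
```

Call:
arm_command(
  increments=[
    [[5,2,20],0],
    [[3,2,30],0],
    [[0,0,30],0],
    [[0,0,15],0],
    [[0,0,5],0],
    [[0,0,0],0],
  ],
)

```text
time_s: 7.8
position: [0.5101, 0.3978, 0.0771]
tcp_rot: [3.126, 0.017, -0.008]
force: [0.4, -0.7, -1.9]
finger_gap: 0.692
```

```bash
python3 - <<'E'
from h import *
d=ctrl.get_image('top');s=ctrl.get_image('scene')
print(ctrl.observe()['position'])
cv2.imwrite('pics/t2.png',np.hstack([cv2.resize(d['pixels'][100:260,110:270],(400,400)),cv2.resize(s['pixels'][100:260,250:410],(400,400))]))
E
```

```text
[0.5107998  0.39885925 0.07851432]
```

View pics/t2.png

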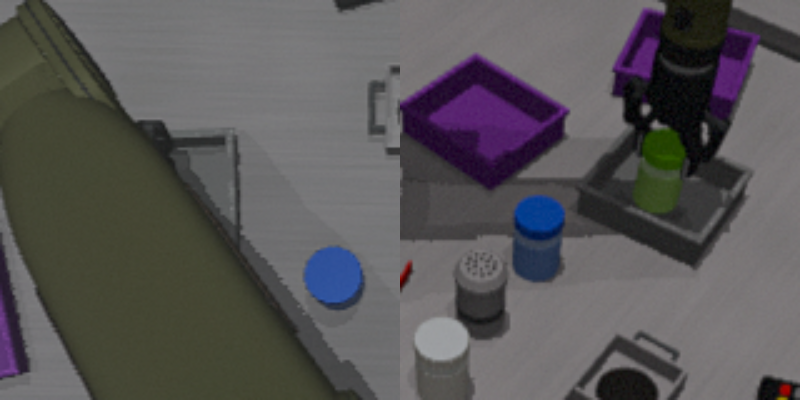

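The jar is upright and over the grey crate; I lower the remaining 18 mm.

Call:
arm_command(
  increments=[
    [[0,-6,5],0],
    [[0,-2,5],0],
    [[0,0,4],0],
    [[0,0,2],0],
    [[0,0,0],0],
    [[0,0,0],0],
  ],
)

```text
time_s: 8.5
position: [0.5129, 0.4095, 0.0649]
tcp_rot: [3.133, 0.009, -0.006]
force: [-0.4, -0.2, -1.7]
finger_gap: 0.692
```

Call:
arm_command(
  increments=[
    [[0,0,3],0],
    [[0,0,2],0],
    [[0,0,0],0],
    [[0,0,0],0],
  ],
)

```text
time_s: 8.9
position: [0.513, 0.4097, 0.0603]
tcp_rot: [3.133, 0.008, -0.006]
force: [-0.9, 0.0, -1.2]
finger_gap: 0.695
```

Call:
arm_command(
  increments=[
    [[0,0,1],0],
    [[0,0,1],0],
    [[0,0,0],0],
  ],
)

```text
time_s: 9.2
position: [0.5131, 0.4097, 0.0605]
tcp_rot: [3.134, 0.007, -0.006]
force: [0.2, 0.2, -2.7]
finger_gap: 0.692
```

Call:
arm_command(
  increments=[
    [[0,0,0],0],
    [[0,0,0],0],
    [[0,0,0],0],
    [[0,0,0],0],
    [[0,0,0],0],
  ],
  claw=85,
)

```text
time_s: 9.7
position: [0.5138, 0.4101, 0.0603]
tcp_rot: [3.135, 0.006, -0.006]
force: [-0.6, 1.3, 0.0]
finger_gap: 0.996
```

Call:
arm_command(
  increments=[
    [[0,0,-10],0],
    [[0,0,-30],0],
    [[0,0,-35],0],
    [[0,0,-35],0],
    [[0,0,-20],0],
    [[0,0,0],0],
    [[0,0,0],0],
  ],
)

```text
time_s: 10.4
position: [0.5142, 0.4106, 0.1972]
tcp_rot: [3.134, 0.007, -0.006]
force: [-0.3, -0.8, -0.5]
finger_gap: 0.994
```

```bash
python3 - <<'E'
from h import *
w=ctrl.get_image('wrist');cv2.imwrite('pics/w3.png',w['pixels'])
print(ctrl.observe()['position'],ctrl.observe()['tcp_rot'])
for c in blobs(w,'lime'):
    (u,v),(a,b),t=cv2.fitEllipse(c); print(u,v,a,b,plane(w,u,v,.1))
E
```

```text
[0.51416531 0.41066353 0.19711842] [ 3.13442382  0.00692777 -0.00649598]
277.3030700683594 204.16148376464844 79.27979278564453 80.24848175048828 [0.51086446 0.41101305 0.1       ]
```

View pics/w3.png

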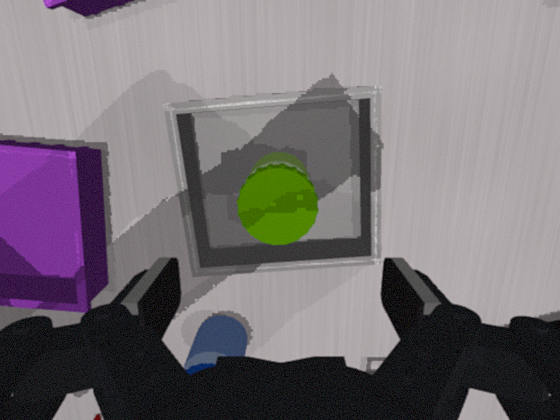

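The lime jar stands near the middle of the crate (lid at pixel (277,204)). Next is the blue jar.

Call:
arm_command(
  increments=[
    [[-10,20,0],0],
    [[-15,35,0],0],
    [[-15,40,0],0],
    [[-15,40,0],0],
    [[-10,30,0],0],
    [[-8,15,0],0],
    [[0,0,0],0],
    [[0,0,0],0],
  ],
)

```text
time_s: 11.25
position: [0.4295, 0.2214, 0.1853]
tcp_rot: [3.123, 0.026, -0.005]
force: [0.2, -0.4, 0.2]
finger_gap: 0.993
```

```bash
python3 - <<'E'
from h import *
w=ctrl.get_image('wrist')
print(ctrl.observe()['position'],ctrl.observe()['tcp_rot'])
for c in blobs(w,'blue'):
    (u,v),(a,b),t=cv2.fitEllipse(c); print(u,v,a,b,plane(w,u,v,.095))
E
```

```text
[0.42944685 0.22154424 0.1852231 ] [ 3.12273043  0.0262321  -0.0049341 ]
302.4859924316406 201.45111083984375 81.49922943115234 81.93538665771484 [0.44262887 0.22483999 0.095     ]
```

Call:
arm_command(
  increments=[
    [[12,-2,10],0],
    [[4,0,30],0],
    [[0,0,30],0],
    [[0,0,25],0],
    [[0,0,10],0],
    [[0,0,0],0],
    [[0,0,0],0],
  ],
)

```text
time_s: 12.0
position: [0.4524, 0.2293, 0.0704]
tcp_rot: [3.126, 0.021, 0.001]
force: [-0.8, 0.1, -1.0]
finger_gap: 0.998
```

Call:
arm_command(
  increments=[
    [[-9,6,5],0],
    [[0,0,5],0],
    [[0,0,3],0],
    [[0,0,0],0],
    [[0,0,0],0],
  ],
)

```text
time_s: 12.5
position: [0.4483, 0.2265, 0.0589]
tcp_rot: [3.129, 0.014, 0.003]
force: [0.6, -0.5, 0.6]
finger_gap: 0.99
```

Call:
arm_command(
  increments=[
    [[-5,4,3],0],
    [[0,0,0],0],
    [[0,0,0],0],
  ],
)

```text
time_s: 12.8
position: [0.4439, 0.2226, 0.0565]
tcp_rot: [3.13, 0.013, 0.003]
force: [-0.0, 0.4, -0.5]
finger_gap: 0.993
```

Centred on the blue jar; gripping and lifting.

Call:
arm_command(
  increments=[
    [[0,0,0],0],
    [[0,0,0],0],
    [[0,0,0],0],
    [[0,0,0],0],
    [[0,0,0],0],
    [[0,0,0],0],
  ],
  claw=40,
)

```text
time_s: 13.4
position: [0.4437, 0.2226, 0.057]
tcp_rot: [3.13, 0.013, 0.003]
force: [-0.4, 0.2, 0.7]
finger_gap: 0.689
```

Call:
arm_command(
  increments=[
    [[0,0,-10],0],
    [[0,0,-25],0],
    [[0,0,-30],0],
    [[0,0,-30],0],
    [[0,0,-30],0],
    [[0,0,-15],0],
    [[0,0,0],0],
    [[0,0,0],0],
  ],
)

```text
time_s: 14.2
position: [0.4432, 0.2231, 0.2028]
tcp_rot: [3.128, 0.018, 0.003]
force: [1.2, -0.5, -3.3]
finger_gap: 0.691
```

Call:
arm_command(
  increments=[
    [[15,8,0],0],
    [[28,14,0],0],
    [[30,15,0],0],
    [[30,15,0],0],
    [[30,15,0],0],
    [[25,12,0],0],
    [[15,8,0],0],
    [[0,0,0],0],
  ],
)

```text
time_s: 15.0
position: [0.6219, 0.1269, 0.1867]
tcp_rot: [3.12, 0.034, 0.003]
force: [-0.2, -0.8, -2.5]
finger_gap: 0.689
```

Call:
arm_command(
  increments=[
    [[0,0,0],0],
    [[0,0,0],0],
  ],
)

```text
time_s: 15.2
position: [0.6206, 0.1258, 0.1837]
tcp_rot: [3.119, 0.04, 0.002]
force: [-0.2, -0.0, -2.0]
finger_gap: 0.69
```

Call:
arm_command(
  increments=[
    [[12,0,10],0],
    [[8,0,25],0],
    [[0,0,25],0],
    [[0,0,10],0],
    [[0,0,0],0],
    [[0,0,0],0],
  ],
)

```text
time_s: 15.8
position: [0.6381, 0.127, 0.1098]
tcp_rot: [3.12, 0.039, 0.007]
force: [0.7, -0.1, -2.0]
finger_gap: 0.689
```

Call:
arm_command(
  increments=[
    [[4,2,10],0],
    [[0,0,15],0],
    [[0,0,10],0],
    [[0,0,5],0],
    [[0,0,0],0],
    [[0,0,0],0],
  ],
)

```text
time_s: 16.4
position: [0.6449, 0.1246, 0.0719]
tcp_rot: [3.121, 0.03, 0.008]
force: [-0.4, -0.0, -2.5]
finger_gap: 0.691
```

Call:
arm_command(
  increments=[
    [[-4,0,4],0],
    [[0,0,4],0],
    [[0,0,2],0],
    [[0,0,0],0],
    [[0,0,0],0],
  ],
)

```text
time_s: 16.9
position: [0.6411, 0.1246, 0.0627]
tcp_rot: [3.122, 0.027, 0.008]
force: [0.0, 0.9, -2.5]
finger_gap: 0.688
```

Call:
arm_command(
  increments=[
    [[0,0,2],0],
    [[0,0,1],0],
    [[0,0,0],0],
  ],
)

```text
time_s: 17.2
position: [0.6415, 0.1246, 0.0618]
tcp_rot: [3.122, 0.025, 0.008]
force: [0.0, 0.3, -2.8]
finger_gap: 0.691
```

```bash
python3 - <<'E'
from h import *
s=ctrl.get_image('scene');d=ctrl.get_image('top')
print(ctrl.observe()['position'],ctrl.observe()['force'])
cv2.imwrite('pics/t4.png',np.hstack([cv2.resize(d['pixels'][80:240,220:380],(400,400)),cv2.resize(s['pixels'][190:350,250:410],(400,400))]))
E
```

```text
[0.64167059 0.12462742 0.06152999] [ 0.9107719  -0.17296123 -2.06307107]
```

View pics/t4.png

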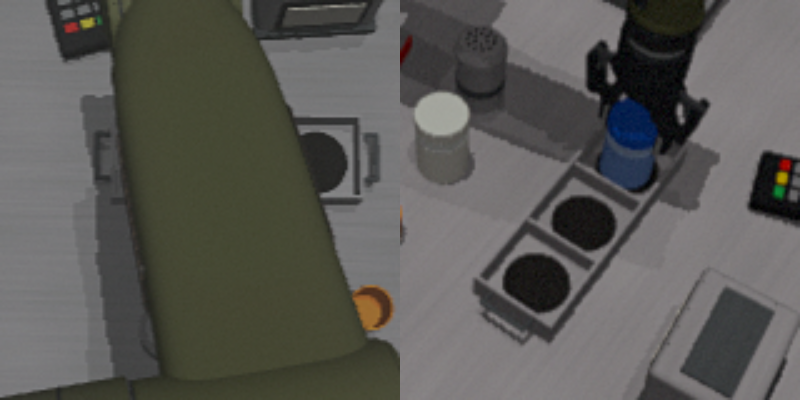

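The blue jar is in the crate-end compartment, within about 1 mm of the floor; releasing it.

Call:
arm_command(
  increments=[
    [[0,0,2],0],
    [[0,0,0],0],
    [[0,0,0],0],
  ],
)

```text
time_s: 17.6
position: [0.6421, 0.1246, 0.0618]
tcp_rot: [3.122, 0.023, 0.008]
force: [0.2, -0.4, -2.1]
finger_gap: 0.689
```

Call:
arm_command(
  increments=[
    [[0,0,0],0],
    [[0,0,0],0],
    [[0,0,0],0],
    [[0,0,0],0],
    [[0,0,0],0],
  ],
  claw=85,
)

```text
time_s: 18.1
position: [0.6428, 0.1247, 0.0613]
tcp_rot: [3.122, 0.023, 0.008]
force: [-0.4, 0.4, 0.4]
finger_gap: 0.996
```

Call:
arm_command(
  increments=[
    [[0,0,-10],0],
    [[0,0,-30],0],
    [[0,0,-35],0],
    [[0,0,-35],0],
    [[0,0,-20],0],
    [[0,0,0],0],
    [[0,0,0],0],
  ],
)

```text
time_s: 18.8
position: [0.6452, 0.1272, 0.1985]
tcp_rot: [3.122, 0.023, 0.008]
force: [0.9, -0.5, -0.7]
finger_gap: 0.99
```

```bash
python3 - <<'E'
from h import *
w=ctrl.get_image('wrist');cv2.imwrite('pics/w5.png',w['pixels'])
print(ctrl.observe()['position'],ctrl.observe()['tcp_rot'])
for c in blobs(w,'blue',800):
    (u,v),(a,b),t=cv2.fitEllipse(c); print(u,v,a,b,plane(w,u,v,.099))
E
```

```text
[0.64524234 0.12728634 0.19842141] [3.12225934 0.02272409 0.00778447]
277.5171203613281 203.71673583984375 78.3469009399414 79.98856353759766 [0.64049067 0.12606224 0.099     ]
```

View pics/w5.png

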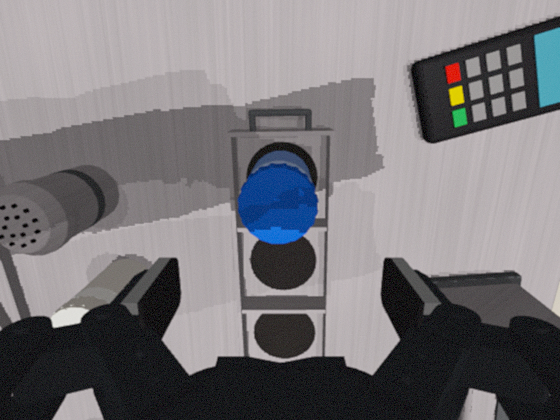

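Blue sits centred within about 2 mm. Next is the white jar.

Call:
arm_command(
  increments=[
    [[-15,10,0],0],
    [[-28,20,0],0],
    [[-30,20,0],0],
    [[-30,22,0],0],
    [[-30,22,0],0],
    [[-25,18,0],0],
    [[-10,8,0],0],
    [[0,0,0],0],
  ],
)

```text
time_s: 19.65
position: [0.4641, 0.0021, 0.1913]
tcp_rot: [3.121, 0.045, 0.009]
force: [-0.2, 0.2, 0.2]
finger_gap: 0.996
```

```bash
python3 - <<'E'
from h import *
w=ctrl.get_image('wrist');cv2.imwrite('pics/w6.png',w['pixels'])
print(ctrl.observe()['position'],ctrl.observe()['tcp_rot'])
g=cv2.cvtColor(w['pixels'],cv2.COLOR_BGR2GRAY)
c=cv2.HoughCircles(cv2.medianBlur(g,5),cv2.HOUGH_GRADIENT,1,100,param1=80,param2=20,minRadius=34,maxRadius=48)
for u,v,r in c[0][:4]: print(u,v,r,plane(w,u,v,.095))
E
```

```text
[0.46494368 0.00254801 0.19132251] [3.12088406 0.04439612 0.00969108]
249.5 42.5 43.8 [0.43855797 0.10966074 0.095     ]
293.5 201.5 39.1 [0.46899795 0.00357568 0.095     ]
471.5 245.5 40.7 [ 0.60158067 -0.0275259   0.095     ]
492.5 42.5 41.4 [0.59134744 0.10993065 0.095     ]
```

View pics/w6.png

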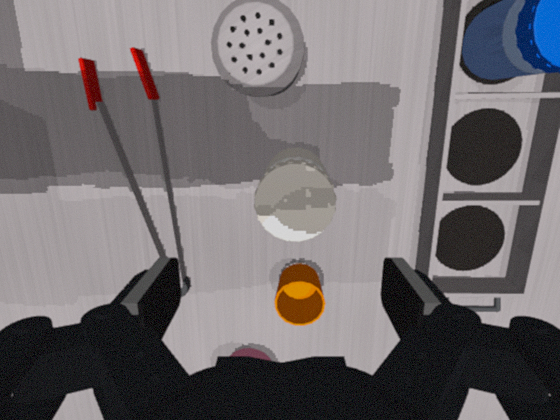

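Call:
arm_command(
  increments=[
    [[4,0,10],0],
    [[0,0,30],0],
    [[0,0,30],0],
    [[0,0,15],0],
    [[0,0,0],0],
    [[0,0,0],0],
  ],
)

```text
time_s: 20.3
position: [0.4753, 0.0049, 0.0996]
tcp_rot: [3.123, 0.038, 0.015]
force: [0.1, -0.3, 0.7]
finger_gap: 0.993
```

Call:
arm_command(
  increments=[
    [[-5,2,8],0],
    [[0,0,15],0],
    [[0,0,8],0],
    [[0,0,3],0],
    [[0,0,0],0],
    [[0,0,0],0],
  ],
)

```text
time_s: 20.9
position: [0.4729, 0.0027, 0.0666]
tcp_rot: [3.123, 0.031, 0.017]
force: [0.6, 0.2, 0.1]
finger_gap: 1.0
```

Call:
arm_command(
  increments=[
    [[-3,0,5],0],
    [[0,0,4],0],
    [[0,0,2],0],
    [[0,0,0],0],
  ],
)

```text
time_s: 21.3
position: [0.4703, 0.0024, 0.056]
tcp_rot: [3.123, 0.029, 0.016]
force: [-0.3, -0.6, -0.6]
finger_gap: 0.994
```

Call:
arm_command(
  increments=[
    [[0,0,0],0],
    [[0,0,0],0],
    [[0,0,0],0],
    [[0,0,0],0],
    [[0,0,0],0],
    [[0,0,0],0],
  ],
  claw=40,
)

```text
time_s: 21.9
position: [0.4704, 0.0024, 0.0565]
tcp_rot: [3.123, 0.028, 0.016]
force: [-1.0, -0.2, 0.8]
finger_gap: 0.697
```

Call:
arm_command(
  increments=[
    [[0,0,-10],0],
    [[0,0,-25],0],
    [[0,0,-30],0],
    [[0,0,-30],0],
    [[0,0,-30],0],
    [[0,0,-15],0],
    [[0,0,0],0],
    [[0,0,0],0],
  ],
)

```text
time_s: 22.7
position: [0.471, 0.0052, 0.2018]
tcp_rot: [3.123, 0.036, 0.016]
force: [-0.9, -0.3, -2.4]
finger_gap: 0.687
```

Call:
arm_command(
  increments=[
    [[12,-2,0],0],
    [[22,-4,0],0],
    [[25,-5,0],0],
    [[25,-5,0],0],
    [[25,-4,0],0],
    [[20,-3,0],0],
    [[10,0,0],0],
    [[0,0,0],0],
  ],
)

```text
time_s: 23.5
position: [0.6132, 0.0323, 0.1813]
tcp_rot: [3.123, 0.054, 0.016]
force: [0.7, 0.5, -3.4]
finger_gap: 0.686
```

Call:
arm_command(
  increments=[
    [[10,0,0],0],
    [[4,0,0],0],
    [[0,0,0],0],
    [[0,0,0],0],
  ],
)

```text
time_s: 23.9
position: [0.6246, 0.0327, 0.1754]
tcp_rot: [3.123, 0.064, 0.016]
force: [0.1, -0.1, -2.6]
finger_gap: 0.689
```

Call:
arm_command(
  increments=[
    [[10,0,15],0],
    [[6,0,30],0],
    [[0,0,25],0],
    [[0,0,0],0],
    [[0,0,0],0],
  ],
)

```text
time_s: 24.4
position: [0.637, 0.0314, 0.1012]
tcp_rot: [3.123, 0.062, 0.016]
force: [-0.1, -0.4, -2.7]
finger_gap: 0.693
```

Call:
arm_command(
  increments=[
    [[5,0,10],0],
    [[3,0,15],0],
    [[0,0,5],0],
    [[0,0,0],0],
    [[0,0,0],0],
  ],
)

```text
time_s: 24.9
position: [0.646, 0.031, 0.0708]
tcp_rot: [3.123, 0.057, 0.016]
force: [-0.5, 0.1, -2.5]
finger_gap: 0.689
```

Call:
arm_command(
  increments=[
    [[-1,0,5],0],
    [[0,0,4],0],
    [[0,0,2],0],
    [[0,0,0],0],
    [[0,0,0],0],
  ],
)

```text
time_s: 25.4
position: [0.6454, 0.0308, 0.0614]
tcp_rot: [3.123, 0.053, 0.016]
force: [-0.7, 0.7, -3.2]
finger_gap: 0.691
```

Call:
arm_command(
  increments=[
    [[0,0,2],0],
    [[0,0,0],0],
    [[0,0,0],0],
  ],
)

```text
time_s: 25.7
position: [0.6458, 0.0309, 0.0616]
tcp_rot: [3.123, 0.051, 0.016]
force: [0.1, 0.6, -2.7]
finger_gap: 0.691
```

```bash
python3 - <<'E'
from h import *
s=ctrl.get_image('scene')
print(ctrl.observe()['position'],ctrl.observe()['force'])
cv2.imwrite('pics/t7.png',cv2.resize(s['pixels'][190:350,250:410],(560,560)))
E
```

```text
[0.64576972 0.03087904 0.0614724 ] [ 0.13616796  0.87601547 -3.18330458]
```

View pics/t7.png

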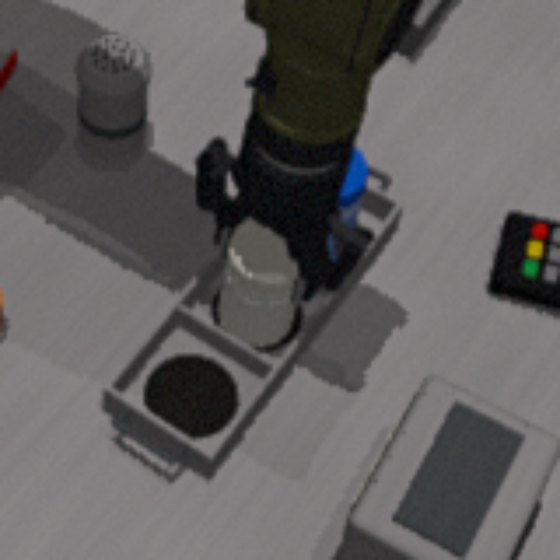

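The white jar stands in the middle compartment; releasing it and retreating.

Call:
arm_command(
  increments=[
    [[0,0,0],0],
    [[0,0,0],0],
    [[0,0,0],0],
    [[0,0,0],0],
    [[0,0,0],0],
  ],
  claw=85,
)

```text
time_s: 26.25
position: [0.6468, 0.0308, 0.062]
tcp_rot: [3.123, 0.049, 0.016]
force: [0.5, -1.8, 0.4]
finger_gap: 0.994
```

Call:
arm_command(
  increments=[
    [[0,0,-10],0],
    [[0,0,-30],0],
    [[0,0,-35],0],
    [[0,0,-35],0],
    [[0,0,-20],0],
    [[0,0,0],0],
    [[0,0,0],0],
  ],
)

```text
time_s: 26.95
position: [0.653, 0.0335, 0.1993]
tcp_rot: [3.123, 0.049, 0.016]
force: [-0.1, -0.0, -0.1]
finger_gap: 0.996
```

```bash
python3 - <<'E'
from h import *
w=ctrl.get_image('wrist');cv2.imwrite('pics/w8.png',w['pixels'])
print(ctrl.observe()['position'],ctrl.observe()['tcp_rot'])
g=cv2.cvtColor(w['pixels'],cv2.COLOR_BGR2GRAY)
c=cv2.HoughCircles(cv2.medianBlur(g,5),cv2.HOUGH_GRADIENT,1,60,param1=80,param2=20,minRadius=34,maxRadius=48)
for u,v,r in c[0][:4]: print(u,v,r,plane(w,u,v,.099))
for c in blobs(w,'blue',800):
    (u,v),(a,b),t=cv2.fitEllipse(c); print(u,v,a,b,plane(w,u,v,.099))
E
```

```text
[0.65301797 0.03345159 0.19917458] [3.12326893 0.0489735  0.0161282 ]
275.5 202.5 39.7 [0.64407431 0.03290469 0.099     ]
278.5 77.5 40.7 [0.64509184 0.12044468 0.099     ]
52.5 98.5 37.3 [0.48568545 0.10458619 0.099     ]
272.1378479003906 70.40362548828125 88.0889892578125 94.64414978027344 [0.6407707  0.12484494 0.099     ]
```

View pics/w8.png

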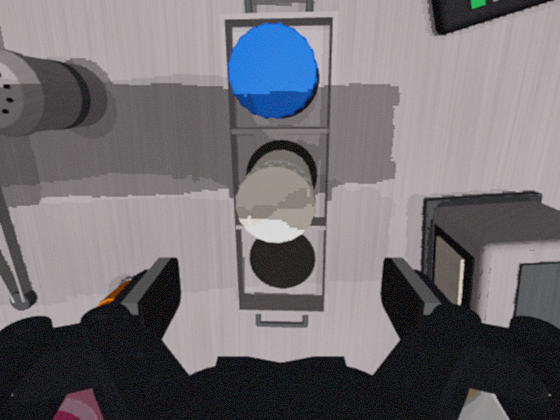

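White is centred within about 2 mm. Next is the pink jar.

Call:
arm_command(
  increments=[
    [[-20,20,0],0],
    [[-28,32,0],0],
    [[-28,32,0],0],
    [[-28,32,0],0],
    [[-28,32,0],0],
    [[-28,32,0],0],
    [[-28,32,0],0],
    [[-20,25,0],0],
  ],
)

```text
time_s: 27.8
position: [0.4372, -0.2097, 0.2001]
tcp_rot: [3.129, 0.07, 0.025]
force: [1.4, -1.8, 0.8]
finger_gap: 0.993
```

Call:
arm_command(
  increments=[
    [[-15,15,0],0],
    [[-5,5,0],0],
    [[0,0,0],0],
    [[0,0,0],0],
  ],
)

```text
time_s: 28.2
position: [0.4114, -0.2313, 0.1975]
tcp_rot: [3.133, 0.078, 0.019]
force: [0.3, 0.4, -0.8]
finger_gap: 0.996
```

```bash
python3 - <<'E'
from h import *
w=ctrl.get_image('wrist')
print(ctrl.observe()['position'],ctrl.observe()['tcp_rot'])
for c in blobs(w,'pink',800):
    (u,v),(a,b),t=cv2.fitEllipse(c); print(u,v,a,b,plane(w,u,v,.095))
E
```

```text
[ 0.41148673 -0.2311775   0.19745326] [3.13294855 0.07798701 0.01984667]
303.5621643066406 202.09608459472656 77.97773742675781 78.99051666259766 [ 0.42030255 -0.2304933   0.095     ]
```

Call:
arm_command(
  increments=[
    [[0,0,-50],0],
    [[0,0,-50],0],
    [[0,0,-30],0],
    [[0,0,0],0],
    [[0,0,0],0],
  ],
)

```text
time_s: 28.75
position: [0.4217, -0.2231, 0.3255]
tcp_rot: [3.141, 0.089, 0.03]
force: [-0.3, 0.6, 0.3]
finger_gap: 1.001
```

Call:
arm_command(
  increments=[
    [[0,0,40],0],
    [[0,0,45],0],
    [[0,0,45],0],
    [[0,0,0],0],
    [[0,0,0],0],
    [[0,0,0],0],
  ],
)

```text
time_s: 29.35
position: [0.41, -0.2196, 0.1886]
tcp_rot: [-3.139, 0.093, 0.036]
force: [-0.8, -0.6, -0.7]
finger_gap: 0.995
```

Call:
arm_command(
  increments=[
    [[50,0,0],0],
    [[50,0,0],0],
    [[50,0,0],0],
    [[0,0,0],0],
    [[0,0,0],0],
  ],
)

```text
time_s: 29.85
position: [0.5685, -0.2164, 0.1842]
tcp_rot: [3.137, 0.076, 0.034]
force: [-0.4, -0.7, -1.1]
finger_gap: 0.996
```

Call:
arm_command(
  increments=[
    [[-10,0,0],0],
    [[-10,0,0],0],
    [[-10,0,0],0],
    [[-10,0,0],0],
    [[-10,0,0],0],
    [[-10,0,0],0],
    [[-10,0,0],0],
    [[0,0,0],0],
  ],
)

```text
time_s: 30.65
position: [0.4885, -0.2197, 0.1953]
tcp_rot: [3.134, 0.072, 0.031]
force: [0.1, -0.0, -0.4]
finger_gap: 0.994
```

Call:
arm_command(
  increments=[
    [[-12,0,0],0],
    [[-12,0,0],0],
    [[-12,0,0],0],
    [[-12,0,0],0],
    [[-12,0,0],0],
    [[-12,0,0],0],
    [[-10,0,0],0],
    [[0,0,0],0],
  ],
)

```text
time_s: 31.45
position: [0.3991, -0.2222, 0.2014]
tcp_rot: [3.135, 0.073, 0.031]
force: [-1.2, 0.1, 1.0]
finger_gap: 0.992
```

Call:
arm_command(
  increments=[
    [[50,0,0],0],
    [[50,0,0],0],
    [[50,0,0],0],
    [[20,0,0],0],
    [[0,0,0],0],
  ],
)

```text
time_s: 31.95
position: [0.5719, -0.2167, 0.1872]
tcp_rot: [3.135, 0.072, 0.028]
force: [-1.5, 0.2, -0.5]
finger_gap: 0.997
```

Call:
arm_command(
  increments=[
    [[-12,0,0],0],
    [[-12,0,0],0],
    [[-12,0,0],0],
    [[-12,0,0],0],
    [[-12,0,0],0],
    [[-12,0,0],0],
    [[-12,0,0],0],
    [[-12,0,0],0],
  ],
)

```text
time_s: 32.75
position: [0.4554, -0.2185, 0.1966]
tcp_rot: [3.136, 0.079, 0.022]
force: [0.4, -1.3, -0.2]
finger_gap: 0.994
```

Call:
arm_command(
  increments=[
    [[0,0,0],0],
    [[0,0,0],0],
    [[0,0,0],0],
    [[0,0,0],0],
    [[0,0,0],0],
    [[0,0,0],0],
    [[0,0,0],0],
    [[0,0,0],0],
  ],
)

```text
time_s: 33.55
position: [0.4504, -0.2182, 0.1981]
tcp_rot: [3.135, 0.079, 0.019]
force: [-0.9, -0.0, -0.8]
finger_gap: 0.998
```

```bash
python3 - <<'E'
from h import *
o=ctrl.observe();print(o['position'],o['tcp_rot'],o['joint_pos'])
E
```

```text
[ 0.45043907 -0.21816304  0.19810536] [3.13548846 0.07855272 0.01948294] [-0.42586759  0.28619037 -0.19316929  1.15972943 -0.03932196  1.12654932]
```

Call:
arm_command(
  increments=[
    [[-8,6,8],0],
    [[-6,6,8],0],
    [[-3,0,8],0],
    [[0,0,8],0],
    [[0,0,8],0],
    [[0,0,8],0],
    [[0,0,8],0],
    [[0,0,0],0],
  ],
)

```text
time_s: 34.35
position: [0.4262, -0.2317, 0.1374]
tcp_rot: [3.137, 0.081, 0.019]
force: [-0.2, 1.0, 0.4]
finger_gap: 0.996
```

Call:
arm_command(
  increments=[
    [[0,0,8],0],
    [[0,0,8],0],
    [[0,0,8],0],
    [[0,0,8],0],
    [[0,0,8],0],
    [[0,0,0],0],
    [[0,0,0],0],
  ],
)

```text
time_s: 35.05
position: [0.4232, -0.2318, 0.0939]
tcp_rot: [3.137, 0.081, 0.02]
force: [1.3, 0.2, 0.2]
finger_gap: 0.999
```

Tool pitch has drifted to about 0.08 rad. It leans within the x–z plane, so I turn the jaws to world y. The lean is then about the jaw axis, and the pads still meet the jar squarely.

Call:
arm_command(
  increments=[
    [[0,0,-30],0],
    [[0,0,-20],0],
    [[0,0,0],0],
    [[0,0,0],-8],
    [[0,0,0],-8],
    [[0,0,0],-8],
    [[0,0,0],-8],
    [[0,0,0],-8],
  ],
)

```text
time_s: 35.85
position: [0.4271, -0.2315, 0.1433]
tcp_rot: [-3.091, 0.064, 0.747]
force: [0.7, -1.5, -0.0]
finger_gap: 0.994
```

Call:
arm_command(
  increments=[
    [[0,0,0],-8],
    [[0,0,0],-8],
    [[0,0,0],-8],
    [[0,0,0],-8],
    [[0,0,0],-8],
    [[0,0,0],-6],
    [[0,0,0],0],
    [[0,0,0],0],
  ],
)

```text
time_s: 36.65
position: [0.4249, -0.2306, 0.1381]
tcp_rot: [-3.057, 0.004, 1.581]
force: [-0.0, -0.3, -0.0]
finger_gap: 0.994
```

```bash
python3 - <<'E'
from h import *
w=ctrl.get_image('wrist');cv2.imwrite('pics/w9.png',w['pixels'])
o=ctrl.observe();print(o['position'],o['tcp_rot'],Ro.from_euler('xyz',o['tcp_rot']).as_matrix().round(3).tolist())
for c in blobs(w,'pink',800):
    (u,v),(a,b),t=cv2.fitEllipse(c); print(u,v,a,b,plane(w,u,v,.095))
E
```

```text
[ 0.42487282 -0.23058134  0.13806249] [-3.05684112  0.00349177  1.58153133] [[-0.011, 0.996, -0.085], [1.0, 0.01, -0.004], [-0.003, -0.085, -0.996]]
277.081787109375 225.2775115966797 100.13624572753906 103.47703552246094 [ 0.41770574 -0.23277756  0.095     ]
```

View pics/w9.png

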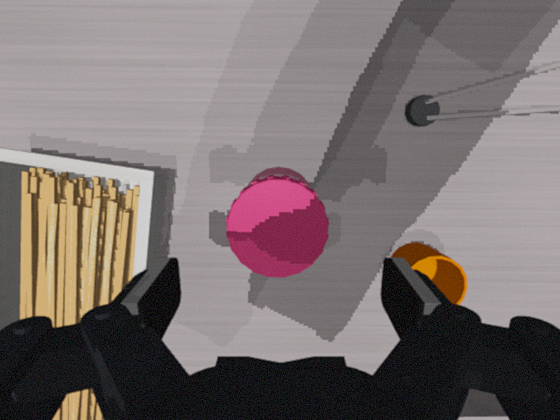

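Call:
arm_command(
  increments=[
    [[-2,0,10],0],
    [[0,0,20],0],
    [[0,0,25],0],
    [[0,0,12],0],
    [[0,0,0],0],
    [[0,0,0],0],
  ],
)

```text
time_s: 37.3
position: [0.4189, -0.2337, 0.0668]
tcp_rot: [-3.058, 0.005, 1.575]
force: [-0.4, 0.1, 0.2]
finger_gap: 0.997
```

Call:
arm_command(
  increments=[
    [[1,-1,5],0],
    [[0,0,4],0],
    [[0,0,2],0],
    [[0,0,0],0],
    [[0,0,0],0],
  ],
)

```text
time_s: 37.8
position: [0.4185, -0.2335, 0.0567]
tcp_rot: [-3.061, 0.007, 1.575]
force: [-0.3, -0.2, -0.2]
finger_gap: 0.994
```

Call:
arm_command(
  increments=[
    [[0,0,0],0],
    [[0,0,0],0],
    [[0,0,0],0],
    [[0,0,0],0],
    [[0,0,0],0],
    [[0,0,0],0],
  ],
  claw=40,
)

```text
time_s: 38.4
position: [0.4191, -0.2335, 0.0574]
tcp_rot: [-3.062, 0.007, 1.575]
force: [0.0, -0.2, 0.9]
finger_gap: 0.693
```

Call:
arm_command(
  increments=[
    [[0,0,-10],0],
    [[0,0,-25],0],
    [[0,0,-30],0],
    [[0,0,-30],0],
    [[0,0,-30],0],
    [[0,0,-20],0],
    [[0,0,0],0],
    [[0,0,0],0],
  ],
)

```text
time_s: 39.2
position: [0.4287, -0.2313, 0.2086]
tcp_rot: [-3.058, 0.004, 1.574]
force: [-0.8, 0.4, -2.8]
finger_gap: 0.689
```

Call:
arm_command(
  increments=[
    [[12,15,0],0],
    [[24,30,0],0],
    [[30,38,0],0],
    [[30,38,0],0],
    [[25,32,0],0],
    [[15,20,0],0],
    [[0,0,0],0],
    [[0,0,0],0],
  ],
)

```text
time_s: 40.0
position: [0.5987, -0.0891, 0.1783]
tcp_rot: [-3.037, 0.002, 1.571]
force: [-1.2, -0.3, -1.3]
finger_gap: 0.694
```

Call:
arm_command(
  increments=[
    [[12,20,0],0],
    [[10,20,0],0],
    [[5,6,0],0],
    [[0,0,0],0],
    [[0,0,0],0],
  ],
)

```text
time_s: 40.5
position: [0.638, -0.0655, 0.1697]
tcp_rot: [-3.025, 0.003, 1.565]
force: [0.5, 0.5, -1.1]
finger_gap: 0.691
```

Call:
arm_command(
  increments=[
    [[3,8,10],0],
    [[3,6,25],0],
    [[0,4,20],0],
    [[0,0,5],0],
    [[0,0,0],0],
    [[0,0,0],0],
  ],
)

```text
time_s: 41.1
position: [0.6468, -0.0622, 0.1065]
tcp_rot: [-3.025, 0.003, 1.561]
force: [0.2, -0.3, -3.4]
finger_gap: 0.695
```

Call:
arm_command(
  increments=[
    [[2,3,10],0],
    [[0,2,15],0],
    [[0,0,8],0],
    [[0,0,3],0],
    [[0,0,0],0],
    [[0,0,0],0],
  ],
)

```text
time_s: 41.7
position: [0.6504, -0.0603, 0.0719]
tcp_rot: [-3.032, 0.004, 1.561]
force: [0.2, 0.5, -1.8]
finger_gap: 0.688
```

```bash
python3 - <<'E'
from h import *
s=ctrl.get_image('scene')
print(ctrl.observe()['position'],ctrl.observe()['force'])
cv2.imwrite('pics/s10.png',cv2.resize(s['pixels'][190:350,250:410],(560,560)))
E
```

```text
[ 0.65048624 -0.06033027  0.07195655] [ 0.07210813 -0.05359579 -0.7158062 ]
```

View pics/s10.png

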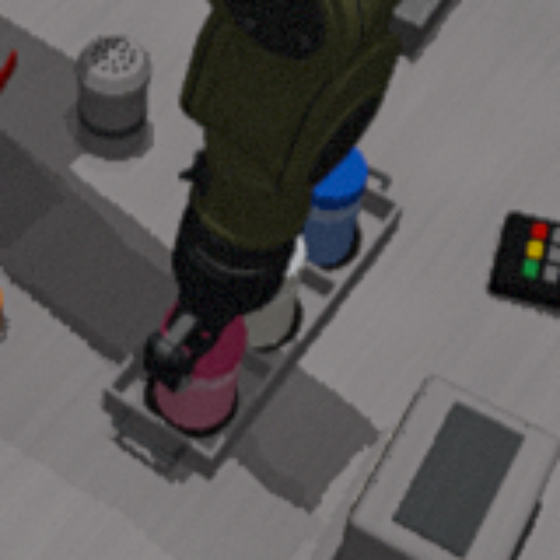

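Call:
arm_command(
  increments=[
    [[0,-3,5],0],
    [[0,0,4],0],
    [[0,0,2],0],
    [[0,0,0],0],
    [[0,0,0],0],
  ],
)

```text
time_s: 42.25
position: [0.6471, -0.0604, 0.0622]
tcp_rot: [-3.035, 0.004, 1.561]
force: [0.0, -0.1, -1.9]
finger_gap: 0.689
```

Call:
arm_command(
  increments=[
    [[0,0,2],0],
    [[0,0,0],0],
    [[0,0,0],0],
  ],
)

```text
time_s: 42.55
position: [0.6473, -0.0604, 0.0627]
tcp_rot: [-3.037, 0.004, 1.561]
force: [-0.2, 0.5, -1.7]
finger_gap: 0.692
```

Call:
arm_command(
  increments=[
    [[0,0,0],0],
    [[0,0,0],0],
    [[0,0,0],0],
    [[0,0,0],0],
    [[0,0,0],0],
  ],
  claw=72,
)

```text
time_s: 43.05
position: [0.6478, -0.0605, 0.0626]
tcp_rot: [-3.038, 0.004, 1.561]
force: [-0.1, 0.7, -0.4]
finger_gap: 0.843
```

Call:
arm_command(
  increments=[
    [[0,0,-10],0],
    [[0,0,-20],0],
    [[0,0,-30],0],
    [[0,0,-35],0],
    [[0,0,-35],0],
    [[0,0,-10],0],
    [[0,0,0],0],
    [[0,0,0],0],
  ],
)

```text
time_s: 43.85
position: [0.6621, -0.06, 0.209]
tcp_rot: [-3.037, 0.004, 1.561]
force: [-1.1, 1.2, -0.4]
finger_gap: 0.844
```

```bash
python3 - <<'E'
from h import *
w=ctrl.get_image('wrist');cv2.imwrite('pics/w11.png',w['pixels'])
o=ctrl.observe();print(o['position'],o['tcp_rot'])
for c in blobs(w,'pink',800):
    (u,v),(a,b),t=cv2.fitEllipse(c); print(u,v,a,b,plane(w,u,v,.099))
E
```

```text
[ 0.66184521 -0.0599862   0.20854763] [-3.03580836  0.00385406  1.56079824]
281.4793395996094 195.4331817626953 76.1668930053711 77.0067367553711 [ 0.64584119 -0.05949715  0.099     ]
```

View pics/w11.png

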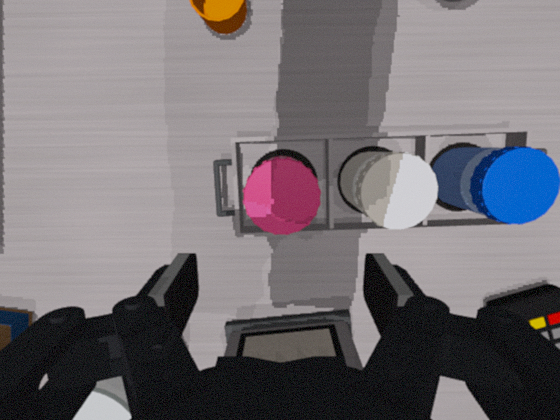

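Pink is centred within 1 mm. Next the cup; I move slowly, since that drifts less.

Call:
arm_command(
  increments=[
    [[-4,-12,0],0],
    [[-4,-13,0],0],
    [[-4,-13,0],0],
    [[-4,-13,0],0],
    [[-4,-13,0],0],
    [[-4,-13,0],0],
    [[-4,-13,0],0],
    [[-4,-13,0],0],
  ],
)

```text
time_s: 44.7
position: [0.5469, -0.0902, 0.2042]
tcp_rot: [-3.007, 0.0, 1.562]
force: [0.8, -0.2, 0.1]
finger_gap: 0.84
```

Call:
arm_command(
  increments=[
    [[-5,-13,0],0],
    [[-5,-13,0],0],
    [[-5,-13,0],0],
    [[-3,-8,0],0],
    [[0,0,0],0],
    [[0,0,0],0],
  ],
)

```text
time_s: 45.3
position: [0.49, -0.1075, 0.2024]
tcp_rot: [-2.989, -0.003, 1.561]
force: [-0.2, -0.8, -0.2]
finger_gap: 0.846
```

```bash
python3 - <<'E'
from h import *
w=ctrl.get_image('wrist');cv2.imwrite('pics/w12.png',w['pixels'])
o=ctrl.observe();print(o['position'],o['tcp_rot'])
for c in blobs(w,'orange',300):
    (u,v),(a,b),t=cv2.fitEllipse(c); print(u,v,a,b,plane(w,u,v,.045),cv2.boundingRect(c))
E
```

```text
[ 0.49003017 -0.10743789  0.20241017] [-2.98901190e+00 -2.92013782e-03  1.56129037e+00]
272.8180236816406 199.3651885986328 51.95716857910156 52.41769027709961 [ 0.47648144 -0.11393608  0.045     ] (247, 173, 53, 54)
```

View pics/w12.png

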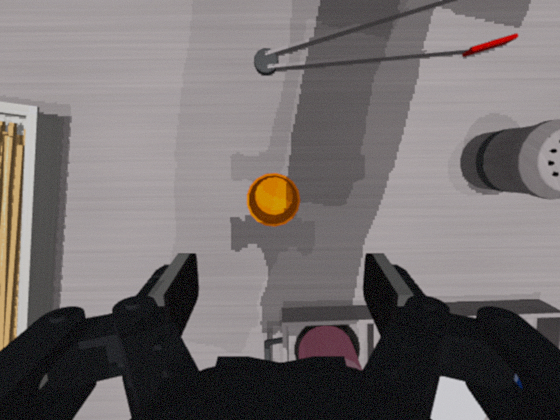

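Call:
arm_command(
  increments=[
    [[-4,6,15],0],
    [[-2,5,30],0],
    [[0,0,35],0],
    [[0,0,30],0],
    [[0,0,10],0],
    [[0,0,0],0],
    [[0,0,0],0],
  ],
  claw=80,
)

```text
time_s: 46.05
position: [0.4897, -0.1125, 0.0788]
tcp_rot: [-2.997, -0.002, 1.564]
force: [-0.5, 0.2, 0.5]
finger_gap: 0.94
```

Call:
arm_command(
  increments=[
    [[-1,-4,10],0],
    [[0,-3,20],0],
    [[0,0,15],0],
    [[0,0,8],0],
    [[0,0,0],0],
    [[0,0,0],0],
  ],
)

```text
time_s: 46.65
position: [0.4809, -0.1149, 0.0307]
tcp_rot: [-3.01, 0.001, 1.565]
force: [0.6, -0.1, -0.1]
finger_gap: 0.937
```

Call:
arm_command(
  increments=[
    [[1,-5,5],0],
    [[0,-1,4],0],
    [[0,0,3],0],
    [[0,0,0],0],
    [[0,0,0],0],
  ],
)

```text
time_s: 47.15
position: [0.4746, -0.1142, 0.0205]
tcp_rot: [-3.014, 0.002, 1.565]
force: [0.5, -0.4, -0.2]
finger_gap: 0.936
```

```bash
python3 - <<'E'
from h import *
s=ctrl.get_image('scene')
print(ctrl.observe()['position'],ctrl.observe()['force'])
cv2.imwrite('pics/s13.png',cv2.resize(s['pixels'][200:340,170:310],(560,560),interpolation=cv2.INTER_CUBIC))
E
```

```text
[ 0.47455954 -0.11415295  0.02051169] [ 0.89762042 -0.71493302  0.29506838]
```

View pics/s13.png

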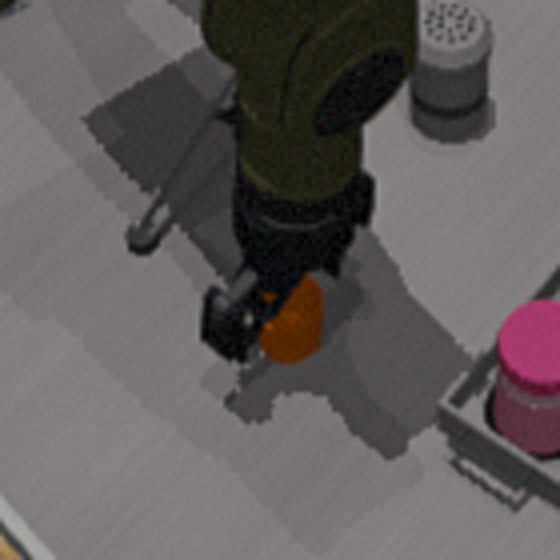

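Call:
arm_command(
  increments=[
    [[0,0,3],0],
    [[0,0,2],0],
    [[0,0,0],0],
  ],
)

```text
time_s: 47.5
position: [0.4743, -0.1142, 0.0153]
tcp_rot: [-3.015, 0.002, 1.565]
force: [0.4, -1.0, -0.1]
finger_gap: 0.939
```

Call:
arm_command(
  increments=[
    [[0,0,0],0],
    [[0,0,0],0],
    [[0,0,0],0],
    [[0,0,0],0],
    [[0,0,0],0],
    [[0,0,0],0],
    [[0,0,0],0],
  ],
  claw=35,
  newtons=25,
)

```text
time_s: 48.2
position: [0.4745, -0.1142, 0.0155]
tcp_rot: [-3.015, 0.002, 1.565]
force: [0.7, 0.7, 1.0]
finger_gap: 0.571
```

Call:
arm_command(
  increments=[
    [[0,0,-10],0],
    [[0,0,-20],0],
    [[0,0,-30],0],
    [[0,0,-35],0],
    [[0,0,-35],0],
    [[0,0,-30],0],
    [[0,0,-15],0],
    [[0,0,0],0],
  ],
)

```text
time_s: 49.0
position: [0.4964, -0.1138, 0.1992]
tcp_rot: [-3.014, 0.002, 1.565]
force: [-0.9, -0.8, -0.9]
finger_gap: 0.567
```

```bash
python3 - <<'E'
from h import *
s=ctrl.get_image('scene');w=ctrl.get_image('wrist')
o=ctrl.observe();print(o['position'],o['tcp_rot'],o['finger_gap'])
cv2.imwrite('pics/s14.png',np.hstack([cv2.resize(s['pixels'][130:330,170:370],(400,400)),cv2.resize(w['pixels'],(400,400))]))
E
```

```text
[ 0.49489541 -0.1135795   0.19682397] [-3.00970136e+00  9.15275347e-04  1.56467715e+00] 0.567909813071362
```

View pics/s14.png

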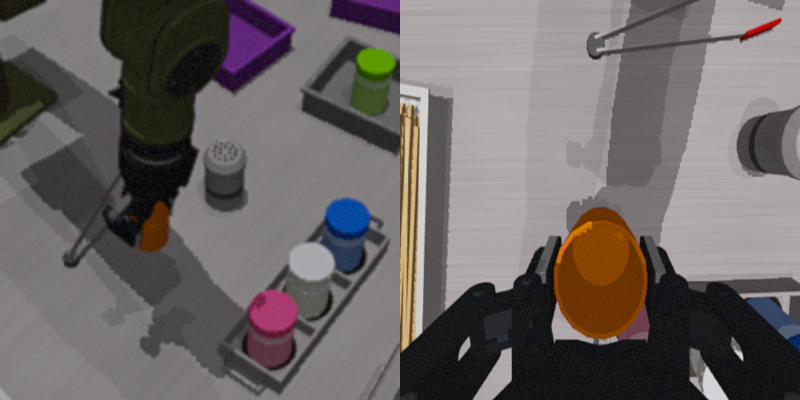

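Call:
arm_command(
  increments=[
    [[15,15,-2],0],
    [[30,30,-4],0],
    [[35,35,-4],0],
    [[35,35,-4],0],
    [[20,22,-3],0],
    [[0,0,0],0],
    [[0,0,0],0],
  ],
)

```text
time_s: 49.8
position: [0.63, 0.0244, 0.1822]
tcp_rot: [-2.988, 0.002, 1.561]
force: [0.1, 0.1, -1.4]
finger_gap: 0.568
```

Call:
arm_command(
  increments=[
    [[4,10,8],0],
    [[3,8,12],0],
    [[2,4,10],0],
    [[0,0,5],0],
    [[0,0,0],0],
    [[0,0,0],0],
  ],
)

```text
time_s: 50.4
position: [0.6427, 0.03, 0.1383]
tcp_rot: [-2.98, 0.003, 1.557]
force: [-0.2, -0.1, -1.2]
finger_gap: 0.567
```

Call:
arm_command(
  increments=[
    [[3,4,5],0],
    [[0,0,5],0],
    [[0,0,4],0],
    [[0,0,0],0],
    [[0,0,0],0],
  ],
)

```text
time_s: 50.9
position: [0.6451, 0.0329, 0.1242]
tcp_rot: [-2.982, 0.003, 1.556]
force: [-0.3, 0.1, 0.1]
finger_gap: 0.566
```

```bash
python3 - <<'E'
from h import *
s=ctrl.get_image('scene')
o=ctrl.observe();print(o['position'],o['tcp_rot'],o['finger_gap'])
cv2.imwrite('pics/s15.png',cv2.resize(s['pixels'][190:310,260:380],(600,600),interpolation=cv2.INTER_CUBIC))
E
```

```text
[0.64501264 0.03287862 0.1241997 ] [-2.98192791  0.0030654   1.55611229] 0.5699042735874746
```

View pics/s15.png

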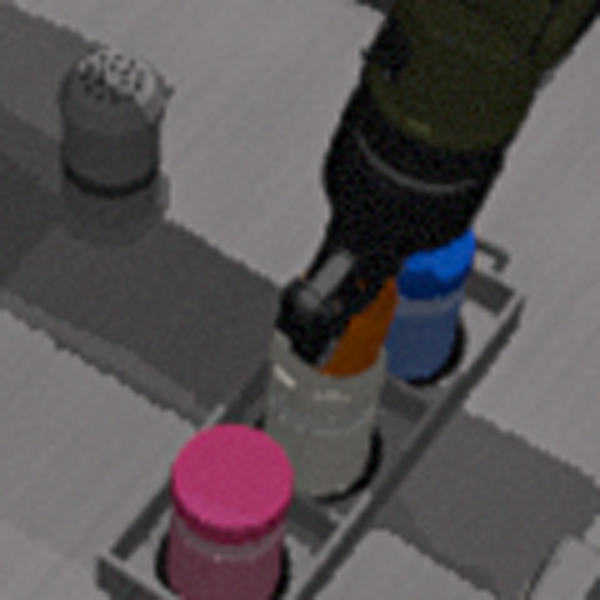

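Call:
arm_command(
  increments=[
    [[0,0,3],0],
    [[0,0,3],0],
    [[0,0,0],0],
    [[0,0,0],0],
  ],
)

```text
time_s: 51.35
position: [0.6442, 0.0329, 0.1182]
tcp_rot: [-2.983, 0.003, 1.556]
force: [-0.8, -0.5, -0.5]
finger_gap: 0.57
```

Call:
arm_command(
  increments=[
    [[0,0,2],0],
    [[0,0,0],0],
    [[0,0,0],0],
  ],
)

```text
time_s: 51.65
position: [0.644, 0.0329, 0.1161]
tcp_rot: [-2.983, 0.003, 1.556]
force: [0.2, -0.7, -0.5]
finger_gap: 0.571
```

Call:
arm_command(
  increments=[
    [[0,0,1.5],0],
    [[0,0,0],0],
    [[0,0,0],0],
  ],
)

```text
time_s: 51.95
position: [0.6438, 0.0329, 0.1152]
tcp_rot: [-2.984, 0.003, 1.556]
force: [0.3, -0.7, 0.2]
finger_gap: 0.565
```

Call:
arm_command(
  increments=[
    [[0,0,0],0],
    [[0,0,0],0],
    [[0,0,0],0],
    [[0,0,0],0],
    [[0,0,0],0],
  ],
  claw=75,
)

```text
time_s: 52.45
position: [0.6441, 0.0329, 0.115]
tcp_rot: [-2.984, 0.003, 1.556]
force: [0.3, -0.1, -0.2]
finger_gap: 0.879
```

```bash
python3 - <<'E'
from h import *
s=ctrl.get_image('scene');w=ctrl.get_image('wrist')
o=ctrl.observe();print(o['position'],o['tcp_rot'],o['finger_gap'],o['force'])
cv2.imwrite('pics/s16.png',np.hstack([cv2.resize(s['pixels'][190:310,260:380],(400,400)),cv2.resize(w['pixels'],(400,400))]))
E
```

```text
[0.6440156  0.03292182 0.11496854] [-2.98377945e+00  2.90538216e-03  1.55616054e+00] 0.881862661166527 [ 0.1746201  -0.54370433  0.17285692]
```

View pics/s16.png

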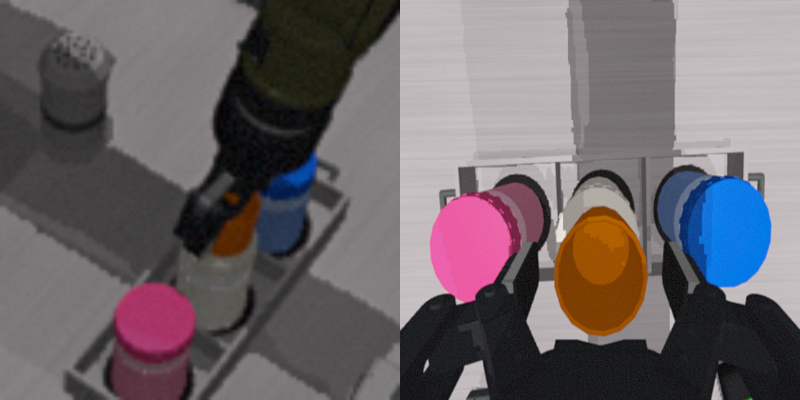

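The cup stands on the white lid with the fingers clear on both sides; lifting away.

Call:
arm_command(
  increments=[
    [[0,0,-8],0],
    [[0,0,-15],0],
    [[0,0,-25],0],
    [[0,0,-30],0],
    [[0,0,-30],0],
    [[0,0,-10],0],
    [[0,0,0],0],
    [[0,0,0],0],
  ],
)

```text
time_s: 53.35
position: [0.663, 0.0329, 0.2386]
tcp_rot: [-2.984, 0.003, 1.556]
force: [-0.7, 0.4, 0.5]
finger_gap: 0.878
```

Call:
arm_command(
  increments=[
    [[-30,0,0],0],
    [[-40,0,0],0],
    [[-40,0,0],0],
    [[-40,-20,0],0],
    [[-40,-30,0],0],
    [[-30,-30,0],0],
    [[-15,-20,0],0],
    [[0,0,0],0],
  ],
)

```text
time_s: 54.15
position: [0.554, -0.2064, 0.2454]
tcp_rot: [-2.969, -0.0, 1.561]
force: [0.2, -0.5, 0.3]
finger_gap: 0.877
```

Call:
arm_command(
  increments=[
    [[0,-40,0],0],
    [[0,-40,0],0],
    [[0,-20,0],0],
    [[0,0,0],0],
    [[0,0,0],0],
  ],
)

```text
time_s: 54.65
position: [0.4522, -0.2031, 0.257]
tcp_rot: [-2.963, -0.005, 1.561]
force: [0.6, -0.3, 0.5]
finger_gap: 0.876
```

```bash
python3 - <<'E'
from h import *
s=ctrl.get_image('scene');d=ctrl.get_image('top')
o=ctrl.observe();print(o['position'])
for n in H:
  for c in blobs(d,n):
    (u,v),(a,b),t=cv2.fitEllipse(c); print(n,round(u),round(v),round(a,1),round(b,1),plane(d,u,v,.144 if n=='orange' else .099).round(4))
cv2.imwrite('pics/s17.png',np.hstack([cv2.resize(s['pixels'][140:320,240:420],(400,400)),cv2.resize(d['pixels'][90:240,230:380],(400,400),interpolation=cv2.INTER_CUBIC)]))
cv2.imwrite('pics/top17.png',d['pixels'])
E
```

```text
[ 0.45276075 -0.2032472   0.25686696]
lime 172 182 21.8 22.3 [0.5098 0.4059 0.099 ]
pink 352 136 21.5 22.1 [ 0.6445 -0.06    0.099 ]
blue 283 136 21.4 21.6 [0.6386 0.1222 0.099 ]
orange 317 133 12.1 17.8 [0.6383 0.0354 0.144 ]
```

View pics/s17.png

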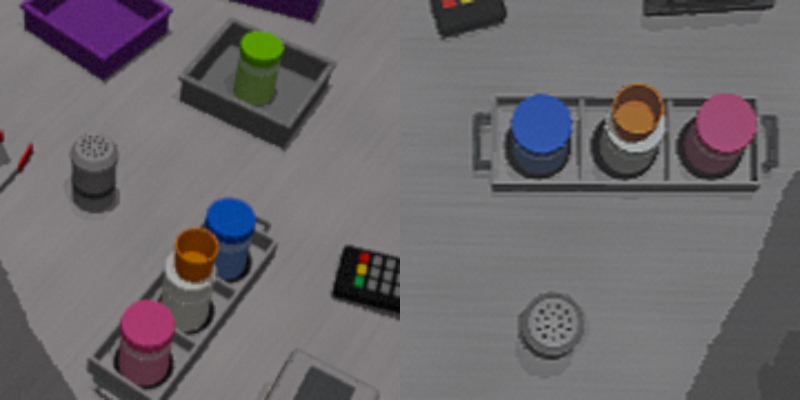

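View pics/top17.png

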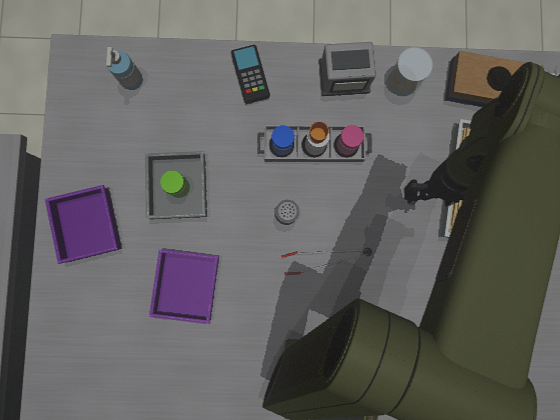

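```bash
python3 - <<'E'
from h import *
d=ctrl.get_image('top')
print('cup',plane(d,318.9,131.6,.144),'white',plane(d,318.1,139.1,.099))
o=ctrl.observe();print(abs(o['joint_velocities']).max(),o['time_s'],o['finger_gap'])
ctrl.sign_off()
E
```

```text
cup [0.64084206 0.03125137 0.144     ] white [0.63342005 0.02873986 0.099     ]
0.004389092019879779 54.8 0.8791944592964208
the job is handed in; nothing more can be done
```

I set up the rack and handed the job in at 54.8 s of the 144 s limit. The job reports no verdict, so these results come from my own last camera measurements.

- **Lime jar:** stands in the grey crate, about 1 mm from its centre.
- **Pink jar:** stands in the stick-pan-end compartment, about 1 mm from centre.
- **Blue jar:** stands in the crate-end compartment, about 2 mm from centre.
- **White jar:** stands in the middle compartment, about 2 mm from centre. The wrist camera measured this just after release, before the cup went on.
- **Cup:** stands upright on the white lid. The last top view put its rim at (0.641, 0.031) m. That is 3–4 mm from the wrist-camera lid centre of (0.644, 0.033).
- **Shaker:** stayed where it stood, judged by eye from the last pictures. The gripper is open and clear of everything.

**Disagreement:** in the last top view I judged the white lid's centre by eye from the part showing around the cup, and got (0.633, 0.029). That is about 11 mm from the earlier wrist measurement and would put the cup about 8 mm off the lid's middle, still inside the 15 mm limit. It would also put the white jar about 10 mm off centre, inside its 17 mm limit. I trust the wrist measurement more, because the cup hid much of the lid in the top view. An automatic orange blob fit on the cup gave (0.638, 0.035); it caught only part of the rim.

**Tool drift:** the tool's lean crept up to about 0.15 rad over the run and I could not reduce it. For the pink jar and the cup I turned the jaws so the pads still gripped squarely, and both stood upright after release.

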